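Fill the last two places in a tin of lamp reflectors

ROBOT

A 6-joint arm with a two-finger parallel gripper is mounted at the origin on the work surface. World frame = base frame: x ahead of the robot, y to its left, z up, the work surface at z = 0. Lengths are in mm, angles in rad, forces in N, time in s.
With the tool pointing down it reaches from about 275 to 1000 mm from the base axis. Payload 8.4 kg.
Tool frame: the origin (TCP) lies between the finger pads; the fingertips stand 8 mm ahead of it and the grasp point (between the pads) lies 11 mm behind it (tcp_to_tips is the distance from the TCP to the fingertips, in mm); z points along the fingers, y is the line along which they close (so a half turn about z gives the same grasp; the last joint's range is limited). The gripper opens to 85 mm and grips with 20 to 120 N. Pads are 22 mm wide; open, the fingers measure 114 mm over their backs; the gripper's body (76 mm by 85 mm) begins 54 mm behind the grasp point. The pads swing forward as they close: fully open they stand 13 mm farther back than shut.
Start: joints at [-1.258, 0.353, 1.633, -0, 1.155, -0.002], TCP at [193.515, -594.289, 239.281] pointing down, gripper open.
Joint ranges: [-2.63, 2.63], [-0.92, 2.1], [0.06, 2.66], [-1.3, 4.44], [0, 2.69], [-3.02, 3.02]. Speed limits (rad/s): [2.22, 2.22, 2.79, 3.14, 3.14, 3.14].

INTERFACE

Orientations are given as [roll, pitch, yaw] about the fixed x, y, z axes, in that order (R = Rz(yaw) Ry(pitch) Rx(roll)).
In Python, from rig import * gives the robot as it stands.
- The arm moves only by the tool step_arm, never from a script. Its argument "motion" is a list of rows, each an object with "claw": the finger opening in mm, from 0 to 85.4; "delta_pos": the shift along the tool's x, y, z in mm, a list of three; "turn": the turn about the tool's z in rad. In form: [{"claw": claw, "delta_pos": [dx, dy, dz], "turn": turn}, ...]. A call has 1 to 8 rows; each row shifts and turns the commanded pose from where the row before left it, along the tool's axes as they then stand; what a row does not reach is not made up. A row lasts 1/12 s, in which the tool goes at most 41.7 mm and 7.16 degrees, less where a joint would pass 70% of its speed; a pose out of reach is approached as far as the arm can. A call is refused whole if a number of a shift passes 41.7 or a number of a turn 0.125, either way. A call with a gripper value outside its range is refused whole. The fingers move at their own pace and stop on an object; "force" is the grip in N (left out, the last holds). Time passes only in rows, so rows that do not move let the fingers close. It gives the time, the measured TCP pose, the force, the opening and the grip force at its end, in the units of the state.
- sense(): the state, without advancing time (a new reading comes with each control period).
- grab_frame(name): name is "scene" or "top" or "wrist"; returns a dict with "img" (400x640x3 uint8, red, green, blue), "vertical_fov" (degrees; the focal length in pixels is half the picture's height over the tangent of half this angle, whatever the lens; pixels are square), "cx", "cy" (the principal point, pixels), "R" (3x3) and "t" (3): a world point X has camera coordinates R X + t. Camera axes: x right, y down, z forward; pixel columns grow to the right and rows downward; lengths in mm; the calibration is good to about 2 mm. The wrist camera is an equidistant fisheye: a pixel r from the principal point sees the ray r / f radians off the axis. A picture is of the moment at which its call begins. There is no depth.
- sign_off(): hands the job in; it is judged then, once.
The state is a dict: "clock": time; "qpos": joint angles; "qvel": joint speeds; "joint_efforts": joint torques, N m; "eef_pos": TCP position; "tcp_rot": TCP orientation; "contact_force": force on the tool from outside, world axes, zero at the start; "wrist_torque": the same for the moment, N m; "opening": opening from 0.0 (shut) to 1.0 (fully open); "grasp_force": force on a finger pad.
Only numpy, scipy, OpenCV 4.12 (cv2) and the standard library are available. Lean on these libraries where they do the work, as an engineer would, in place of code of your own. Each camera call takes 0.05 s, during which the arm holds its last target. There are 200 camera calls.

TASK

Finish packing the round blue tin: take the two silver reflector cups with white necks that stand loose on the bench and set them, one each, into the two empty places of the ring, so that they stand mouth down, flat on the tin's floor, six around one. The gold cup and the broader cup with a black neck do not belong in this tin.

Things in the scene. Friction and masses are not known exactly. Their poses are not given: they have to be found in the camera images.
- tin: Round blue tin, fixed. Origin: centre of its underside, z up. Inner floor 3 mm above it, inner width 156 mm; straight wall to 12 mm height, then flared to 174 mm outside width at 22 mm. Five loose silver cups stand in it 51 mm apart: one in the middle, four in the ring at 60, 120, 240, 300 degrees from its x axis. The two empty places are at x = +51 mm and -51 mm, y = 0, with 3 mm spare all round.
- silver_a: Loose silver reflector cup standing mouth down on the bench, 50 mm tall. Origin: centre of its underside, z up. Band 48 mm wide to 6 mm height, cone narrowing to 22 mm at 26 mm height, then a straight round white neck 22 mm wide up to 50 mm, to grip from above. 40 to 85 g. Either loose silver cup may go in either place.
- silver_b: The other loose silver cup, same shape and origin as silver_a. Not wanted, standing among them at least 90 mm between centres: a gold cup of the same shape with a black neck, and a silver cup with a black neck and a 66 mm wide mouth.
- centre: The silver cup already packed in the middle of the tin, same shape and origin as silver_a; it stays there, standing flat. All packed cups' necks stand as high as a new cup's: a gripper closing along the tin's y axis, opened to at most 45 mm, passes between them.

How it is judged:
By the outcome, as a careful person would: the job done as asked, in the order asked, and still so for the second after the job is handed in, with the robot touching nothing.
It also fails if it takes over 50 s, if anything falls off the work surface, if the arm or the gripper's body presses on something with over 40 N, if the wrist force passes 120 N, or if a joint passes its speed limit or range.

## Working session

There is one attempt and no reset: what is moved stays moved. The work goes in short steps, Python scripts to look and compute and a tool call to move; the robot and the scene stay as the last step left them, time stands still between calls to the robot, and variables do not carry over. Pictures are saved under pics/ and viewed, at most 10 in all, crops included, and the job is handed in when it is done.

Besides the shell and the picture viewer there is one more tool, called after ">>>" by a JSON object that holds its "fn" and its "kwargs". step_arm: Moves the arm, as the interface text tells. Its arguments: {"type":"object","properties":{"motion":{"type":"array","items":{"type":"object","properties":{"claw":{"type":"number"},"delta_pos":{"type":"array","items":{"type":"number"}},"turn":{"type":"number"}}}},"force":{"type":"number"}},"required":["motion"]}

```bash
mkdir -p pics; ls; python3 - <<'E'
from rig import *
import cv2,numpy as np
s=sense();print(s)
for n in ("scene","top"):
    f=grab_frame(n);cv2.imwrite(f"pics/{n}0.png",f["img"][:,:,::-1]);print(n,f["vertical_fov"],f["cx"],f["cy"],f["R"],f["t"])
    np.savez(f"{n}0.npz",**f)
E
```

```text
pics
{'clock': 0.0, 'qpos': array([-1.25836692e+00,  3.53644945e-01,  1.63415691e+00,  3.04532460e-05,
        1.15517694e+00, -2.44612141e-03]), 'qvel': array([ 0.00071321,  0.00124472, -0.00029495, -0.00066902, -0.00111248,
       -0.00067944]), 'joint_efforts': array([ 1.60836793e-03, -6.05236030e+01, -3.42068338e+01,  1.32351656e-04,
        9.37714329e-03, -1.44750021e-05]), 'eef_pos': array([ 193.39814787, -593.83009763,  238.55392081]), 'tcp_rot': array([-3.14020658e+00, -3.12341634e-05,  3.14863188e-01]), 'contact_force': array([-0.14784692,  0.73424629, -0.1554693 ]), 'wrist_torque': array([0.01334131, 0.02352253, 0.00942011]), 'grasp_force': 0.0, 'opening': 1.0012712936571986}
scene 46.854473736025774 318.8855890927581 197.87356642159966 [[ 0.26371046  0.96444048 -0.01764497]
 [ 0.57520524 -0.17191216 -0.79974067]
 [-0.77433566  0.2007505  -0.60008626]] [ -55.74601715 -265.40919658 1399.16871899]
top 44.45784028072037 323.4165676306159 199.14336527737538 [[ 0.02213158 -0.9992624   0.03138228]
 [-0.98481422 -0.02719661 -0.17146808]
 [ 0.1721951  -0.02711085 -0.98468972]] [-107.38892529  511.6711031   794.27476914]
```

View pics/top0.png

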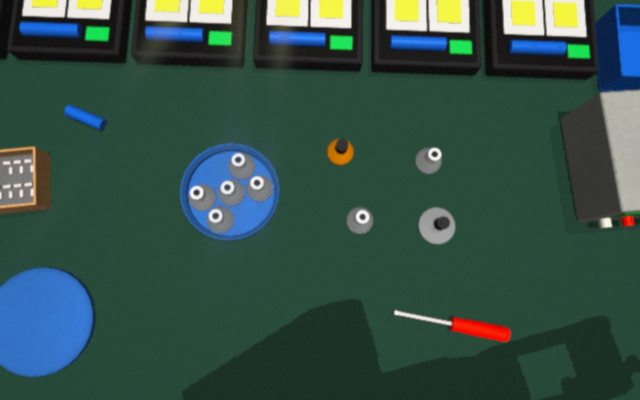

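View pics/scene0.png

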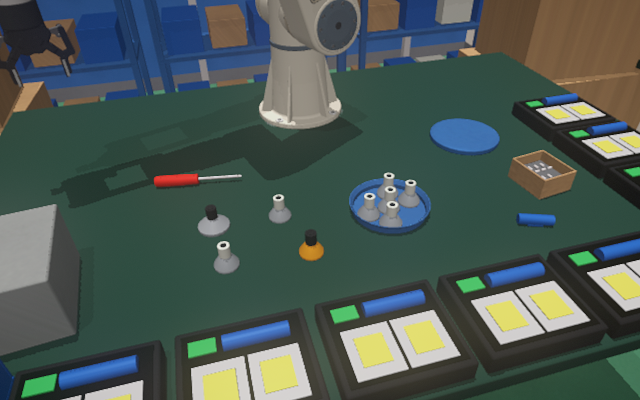

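Top view: loose white-neck cups have their tops at (434,155) and (362,217). The packed cups are at (238,160), (257,183), (227,187), (197,193) and (215,216). Scene view: the loose cups are at (223,246) and (279,199), and the tin is around (390,200).

```bash
cat > h.py <<'E'
import cv2,numpy as np
def K(f):
    F=len(f["img"])/2/np.tan(np.radians(f["vertical_fov"])/2)
    return np.array([[F,0,f["cx"]],[0,F,f["cy"]],[0,0,1.]])
def P(f): return K(f)@np.c_[f["R"],f["t"]]
def onplane(f,uv,z):
    d=f["R"].T@np.linalg.solve(K(f),[*uv,1]); c=-f["R"].T@f["t"]
    return c+d*(z-c[2])/d[2]
def proj(f,X):
    p=P(f)@[*X,1]; return p[:2]/p[2]
def tri(f,a,g,b):
    h=cv2.triangulatePoints(P(f),P(g),np.float64(a),np.float64(b))[:,0]; return h[:3]/h[3]
E
python3 - <<'E'
from h import *
t=dict(np.load("top0.npz"));s=dict(np.load("scene0.npz"))
def whites(f,x0,x1,y0,y1,th):
    im=f["img"].astype(int); m=((im.min(2)>th)).astype(np.uint8)
    n,l,st,c=cv2.connectedComponentsWithStats(m)
    return [(c[i],st[i]) for i in range(1,n) if st[i,4]>12 and x0<c[i][0]<x1 and y0<c[i][1]<y1]
for c,st in whites(t,170,460,130,250,170):
    X=onplane(t,c,50); print("top",c.round(1),st,X.round(1),"->scene",proj(s,X).round(1))
for c,st in whites(s,200,440,160,290,170): print("sc",c.round(1),st)
# tin ellipse
im=t["img"].astype(int);m=((im[:,:,2]>im[:,:,0]+50)).astype(np.uint8)
m[:130]=0;m[260:]=0;m[:,:160]=0;m[:,300:]=0
c=max(cv2.findContours(m,0,1)[0],key=len);e=cv2.fitEllipse(c);print(e,onplane(t,e[0],22))
crop=np.hstack([cv2.resize(t["img"][140:245,175:285],None,fx=3.5,fy=3.5,interpolation=2),cv2.resize(s["img"][165:270,345:455],None,fx=3.5,fy=3.5,interpolation=2)])
cv2.imwrite("pics/crop.png",crop[:,:,::-1])
E
```

```text
top [434.2 153.9] [428 148  13  13 101] [ 599.1 -286.6   50. ] ->scene [223.6 246.1]
top [238.  159.4] [232 153  13  13 101] [579.   54.2  50. ] ->scene [392.4 206.9]
top [256.5 182.4] [250 176  14  14 114] [539.5  20.6  50. ] ->scene [369.9 198.5]
top [226.9 187.1] [221 181  13  13 106] [529.8  70.5  50. ] ->scene [390.5 191.8]
top [196.2 192.5] [190 186  13  14 109] [519.  121.8  50. ] ->scene [410.9 184.9]
top [215.  215.4] [209 209  13  14 110] [480.6  87.7  50. ] ->scene [389.2 177.8]
top [362.1 216.4] [356 210  13  14 118] [ 485.5 -161.    50. ] ->scene [278.6 198.6]
sc [388.5 175.5] [384 173  10   6  37]
sc [219.  176.4] [199 175  42   4  79]
sc [410.3 182.6] [406 180  10   6  36]
sc [389.7 189.1] [385 186  11   7  43]
sc [369.  195.9] [364 193  11   7  46]
sc [277.9 197.5] [273 194  11   7  39]
sc [391.8 204. ] [386 201  12   7  50]
sc [222.6 245.3] [217 241  12   9  59]
((229.21617126464844, 191.36117553710938), (96.5253677368164, 99.69241333007812), 65.86781311035156) [527.68522248  70.87275916  22.        ]
```

View pics/crop.png

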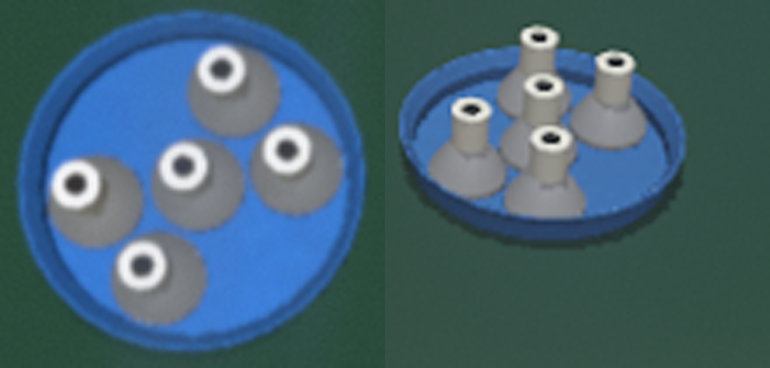

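The crop shows the ring's gaps at the upper left and lower right of the tin's centre, which puts the tin's x axis at about 41.5° in the world frame. I'll turn to yaw 0.724 and go above the nearer loose cup.

>>> {"fn": "step_arm", "kwargs": {"motion": [{"claw":45,"delta_pos":[0,0,0],"turn":-0.11},{"claw":45,"delta_pos":[0,0,0],"turn":-0.11},{"claw":45,"delta_pos":[0,0,0],"turn":-0.11},{"claw":45,"delta_pos":[0,0,0],"turn":-0.08},{"claw":45,"delta_pos":[36,-9.4,3],"turn":0},{"claw":45,"delta_pos":[36,-9.4,3],"turn":0},{"claw":45,"delta_pos":[36,-9.4,3],"turn":0},{"claw":45,"delta_pos":[36,-9.4,3],"turn":0}], "force": 40}}

```text
clock: 0.77
eef_pos: [276.7, -469.1, 226.7]
tcp_rot: [-3.141, -0.0, 0.724]
contact_force: [0.9, 0.6, -0.2]
opening: 0.523
grasp_force: 0.0
```

>>> {"fn": "step_arm", "kwargs": {"motion": [{"claw":45,"delta_pos":[36,-9.4,3],"turn":0},{"claw":45,"delta_pos":[36,-9.4,3],"turn":0},{"claw":45,"delta_pos":[36,-9.4,3],"turn":0},{"claw":45,"delta_pos":[36,-9.4,3],"turn":0},{"claw":45,"delta_pos":[36,-9.4,3],"turn":0},{"claw":45,"delta_pos":[36,-9.4,3],"turn":0},{"claw":45,"delta_pos":[36,-9.4,3],"turn":0},{"claw":45,"delta_pos":[36,-9.4,3],"turn":0}]}}

```text
clock: 1.43
eef_pos: [442.7, -221.7, 203.1]
tcp_rot: [-3.141, 0.0, 0.725]
contact_force: [0.0, 0.0, -0.4]
opening: 0.526
grasp_force: 0.0
```

>>> {"fn": "step_arm", "kwargs": {"motion": [{"claw":45,"delta_pos":[36,-9.4,3],"turn":0},{"claw":45,"delta_pos":[36,-9.4,3],"turn":0},{"claw":45,"delta_pos":[0,0,0],"turn":0},{"claw":45,"delta_pos":[0,0,0],"turn":0}]}}

```text
clock: 1.77
eef_pos: [484.1, -159.9, 196.8]
tcp_rot: [-3.141, 0.0, 0.728]
contact_force: [0.6, 0.7, 0.7]
opening: 0.527
grasp_force: 0.0
```

```bash
python3 - <<'E'
from rig import *
from h import *
t=dict(np.load("top0.npz"));s=dict(np.load("scene0.npz"))
T=[(434.2,153.9),(238,159.4),(256.5,182.4),(226.9,187.1),(196.2,192.5),(215,215.4),(362.1,216.4)]
S=[(222.6,245.3),(391.8,204),(369,195.9),(389.7,189.1),(410.3,182.6),(388.5,175.5),(277.9,197.5)]
for a,b in zip(T,S): print(tri(t,a,s,b).round(1))
st=sense();print(st["eef_pos"],st["tcp_rot"],st["clock"])
f=grab_frame("wrist");np.savez("w1.npz",**f);cv2.imwrite("pics/w1.png",f["img"][:,:,::-1])
print(f["vertical_fov"],f["cx"],f["cy"],f["R"].round(3),(-f["R"].T@f["t"]).round(1))
E
```

```text
[ 598.6 -287.1   51.4]
[577.2  53.2  56.5]
[538.   19.5  56.1]
[528.4  69.1  56.5]
[517.9 120.4  55.7]
[479.7  86.2  56. ]
[ 485.  -161.4   52.6]
[ 484.07700254 -159.93784972  196.80533392] [-3.14077317e+00  4.57074770e-04  7.28423674e-01] 1.7667
65.70646984690485 323.24432153487453 200.82328633875906 [[ 0.667 -0.745 -0.001]
 [-0.717 -0.642  0.271]
 [-0.202 -0.18  -0.963]] [ 534.7 -114.   330.4]
```

View pics/w1.png

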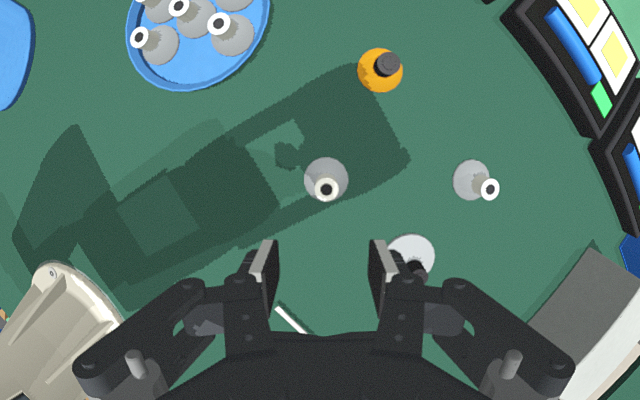

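Wrist view: the target cup's neck is at (326,188), between the fingers laterally. The other silver cup is at (490,189), and the tin is at the top left.

```bash
cat >> h.py <<'E'
def wplane(f,uv,z):
    F=len(f["img"])/2/np.tan(np.radians(f["vertical_fov"])/2)
    p=np.array(uv)-[f["cx"],f["cy"]]; r=np.hypot(*p)
    d=f["R"].T@[*(p/r*np.sin(r/F)),np.cos(r/F)]; c=-f["R"].T@f["t"]
    return c+d*(z-c[2])/d[2]
def necks(f,z,rot,pos,th=200,xmax=640):
    """white ring blobs -> centre by hull ellipse, on plane z, also in tool x,y from pos"""
    m=(f["img"].min(2)>th).astype(np.uint8); yaw=rot[2]
    for c in cv2.findContours(m,0,1)[0]:
        if len(c)<12 or not 60<cv2.contourArea(c)<1500: continue
        e=cv2.fitEllipse(c); x0,y0,w,h=cv2.boundingRect(c)
        if max(e[1])>1.6*min(e[1]) or y0<1: continue
        X=wplane(f,e[0],z); d=X-pos
        print(np.round(e[0],1),np.round(e[1],1),X.round(1),"tool",round(np.cos(yaw)*d[0]+np.sin(yaw)*d[1],1),round(np.sin(yaw)*d[0]-np.cos(yaw)*d[1],1))
E
python3 - <<'E'
from rig import *
from h import *
f=dict(np.load("w1.npz"));s=sense();necks(f,50,s["tcp_rot"],s["eef_pos"])
E
```

```text
[ 43.5 277.9] [19.1 24.4] [101.   69.6  50. ] tool -132.5 -426.5
[489.5 189. ] [17.1 21. ] [ 599.5 -285.7   50. ] tool 3.8 170.3
[326. 189.] [22.1 23.2] [ 486.  -160.7   50. ] tool 2.1 1.5
[138.7  36.8] [15.8 21.6] [479.7  88.3  50. ] tool 162.9 -188.8
[218.1  23.2] [20.3 24. ] [538.6  21.4  50. ] tool 162.4 -99.7
```

>>> {"fn": "step_arm", "kwargs": {"motion": [{"claw":45,"delta_pos":[2,1.5,30],"turn":0.004},{"claw":45,"delta_pos":[0,0,35],"turn":0},{"claw":45,"delta_pos":[0,0,35],"turn":0},{"claw":45,"delta_pos":[0,0,30],"turn":0},{"claw":45,"delta_pos":[0,0,20],"turn":0},{"claw":45,"delta_pos":[0,0,10],"turn":0},{"claw":45,"delta_pos":[0,0,0],"turn":0},{"claw":45,"delta_pos":[0,0,0],"turn":0}]}}

```text
clock: 2.48
eef_pos: [485.8, -162.2, 37.6]
tcp_rot: [-3.141, 0.0, 0.72]
contact_force: [0.4, -0.3, 1.3]
opening: 0.523
grasp_force: 0.0
```

>>> {"fn": "step_arm", "kwargs": {"motion": [{"claw":18,"delta_pos":[0,0,0],"turn":0},{"claw":18,"delta_pos":[0,0,0],"turn":0},{"claw":18,"delta_pos":[0,0,0],"turn":0},{"claw":18,"delta_pos":[0,0,0],"turn":0},{"claw":18,"delta_pos":[0,0,0],"turn":0},{"claw":18,"delta_pos":[0,0,0],"turn":0}]}}

```text
clock: 2.98
eef_pos: [487.1, -162.0, 38.8]
tcp_rot: [3.139, -0.001, 0.721]
contact_force: [-1.2, -1.7, 7.3]
opening: 0.239
grasp_force: 39.2
```

>>> {"fn": "step_arm", "kwargs": {"motion": [{"claw":18,"delta_pos":[0,0,-10],"turn":0},{"claw":18,"delta_pos":[0,0,-20],"turn":0},{"claw":18,"delta_pos":[0,0,-30],"turn":0},{"claw":18,"delta_pos":[0,0,-30],"turn":0},{"claw":18,"delta_pos":[0,0,-20],"turn":0},{"claw":18,"delta_pos":[20,-22,0],"turn":0},{"claw":18,"delta_pos":[20,-22,0],"turn":0},{"claw":18,"delta_pos":[20,-22,0],"turn":0}]}}

```text
clock: 3.65
eef_pos: [487.8, -71.5, 149.0]
tcp_rot: [3.14, -0.002, 0.719]
contact_force: [0.7, -0.2, -1.0]
opening: 0.235
grasp_force: 39.3
```

>>> {"fn": "step_arm", "kwargs": {"motion": [{"claw":18,"delta_pos":[20,-22,0],"turn":0},{"claw":18,"delta_pos":[20,-22,0],"turn":0},{"claw":18,"delta_pos":[20,-22,0],"turn":0},{"claw":18,"delta_pos":[15,-13,0],"turn":0},{"claw":18,"delta_pos":[0,0,0],"turn":0},{"claw":18,"delta_pos":[0,0,0],"turn":0},{"claw":18,"delta_pos":[0,0,0],"turn":0}]}}

```text
clock: 4.23
eef_pos: [491.7, 36.3, 147.9]
tcp_rot: [3.141, -0.0, 0.721]
contact_force: [0.0, -0.1, -1.7]
opening: 0.237
grasp_force: 39.3
```

```bash
python3 - <<'E'
from rig import *
from h import *
f=grab_frame("wrist");np.savez("w2.npz",**f);cv2.imwrite("pics/w2.png",f["img"][:,:,::-1])
s=sense();print(s["eef_pos"],s["tcp_rot"],s["opening"],s["clock"],(-f["R"].T@f["t"]).round(1));necks(f,53,s["tcp_rot"],s["eef_pos"])
E
```

```text
[491.70512802  35.94030566 147.71497473] [ 3.14123544e+00 -1.01947894e-04  7.20529713e-01] 0.23980091064569803 4.2833 [542.5  81.9 281.5]
[323.4 271.5] [41.3 45. ] [448.6  -1.1  53. ] tool -56.9 -0.6
[380.4 173.5] [27.2 28.3] [539.2  21.2  53. ] tool 26.0 42.4
[264.4 173.4] [27.  27.4] [481.1  87.2  53. ] tool 25.9 -45.5
[323.4 139.3] [29.1 29.5] [529.7  70.4  53. ] tool 51.3 -0.8
[261.8 105.5] [28.7 30.1] [519.2 121.6  53. ] tool 77.1 -46.2
[383.3 104.8] [28.8 29.6] [578.7  54.8  53. ] tool 77.8 43.2
```

View pics/w2.png

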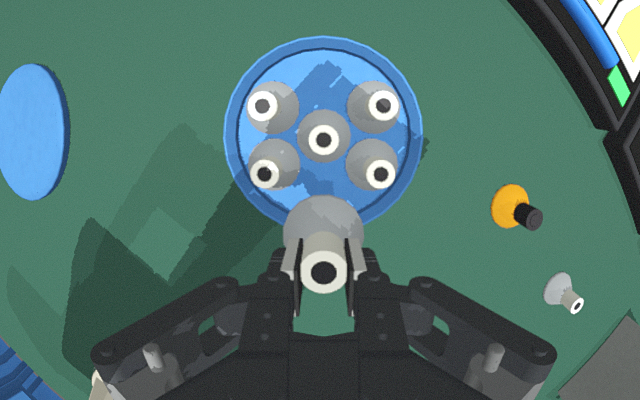

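```bash
python3 - <<'E'
from h import *
f=dict(np.load("w2.npz"));pos=np.array([491.7,35.94,147.7]);y=.7205
for z in (157,159,161):
    d=wplane(f,(323.4,271.5),z)-pos
    print(z,np.cos(y)*d[0]+np.sin(y)*d[1],np.sin(y)*d[0]-np.cos(y)*d[1])
E
```

```text
157 0.188362612893143 -0.782870958374249
159 1.285910459658207 -0.7873543370505145
161 2.3834583064232233 -0.7918377157268117
```

>>> {"fn": "step_arm", "kwargs": {"motion": [{"claw":18,"delta_pos":[-0.4,-0.6,20],"turn":0},{"claw":18,"delta_pos":[0,0,25],"turn":0},{"claw":18,"delta_pos":[0,0,20],"turn":0},{"claw":18,"delta_pos":[0,0,15],"turn":0},{"claw":18,"delta_pos":[0,0,10],"turn":0},{"claw":18,"delta_pos":[0,0,8],"turn":0},{"claw":18,"delta_pos":[0,0,4],"turn":0},{"claw":18,"delta_pos":[0,0,0],"turn":0}]}}

```text
clock: 4.95
eef_pos: [491.0, 36.4, 44.9]
tcp_rot: [-3.141, 0.001, 0.72]
contact_force: [-0.6, -0.5, -0.7]
opening: 0.237
grasp_force: 39.4
```

>>> {"fn": "step_arm", "kwargs": {"motion": [{"claw":18,"delta_pos":[0,0,2],"turn":0},{"claw":18,"delta_pos":[0,0,1.5],"turn":0},{"claw":18,"delta_pos":[0,0,1],"turn":0},{"claw":18,"delta_pos":[0,0,0],"turn":0},{"claw":18,"delta_pos":[0,0,0],"turn":0}]}}

```text
clock: 5.37
eef_pos: [491.6, 36.9, 41.8]
tcp_rot: [3.141, -0.001, 0.721]
contact_force: [-2.1, -0.8, 7.7]
opening: 0.24
grasp_force: 40.3
```

Contact comes at the expected height (38.8 + 3 mm), so I'll release and rise.

>>> {"fn": "step_arm", "kwargs": {"motion": [{"claw":34,"delta_pos":[0,0,0],"turn":0},{"claw":38,"delta_pos":[0,0,0],"turn":0},{"claw":38,"delta_pos":[0,0,0],"turn":0},{"claw":38,"delta_pos":[0,0,-15],"turn":0},{"claw":38,"delta_pos":[0,0,-30],"turn":0},{"claw":38,"delta_pos":[0,0,-40],"turn":0},{"claw":38,"delta_pos":[0,0,-21],"turn":0},{"claw":38,"delta_pos":[0,0,0],"turn":0}]}}

```text
clock: 6.03
eef_pos: [494.0, 37.0, 151.3]
tcp_rot: [3.137, -0.006, 0.721]
contact_force: [1.4, 0.2, -0.3]
opening: 0.445
grasp_force: 0.0
```

```bash
python3 - <<'E'
from rig import *
from h import *
f=grab_frame("wrist");np.savez("w3.npz",**f);cv2.imwrite("pics/w3.png",f["img"][:,:,::-1])
s=sense();print(s["eef_pos"],s["tcp_rot"],s["opening"],s["clock"]);necks(f,53,s["tcp_rot"],s["eef_pos"])
X=np.array([599.3,-286.2])-s["eef_pos"][:2];y=s["tcp_rot"][2];print(np.cos(y)*X[0]+np.sin(y)*X[1],np.sin(y)*X[0]-np.cos(y)*X[1])
E
```

```text
[492.89044729  36.95560201 149.12599283] [ 3.13843432 -0.00418519  0.72082713] 0.4489632218387876 6.0833
[320.6 207.2] [25.6 27.1] [491.5  37.7  53. ] tool -0.6 -1.5
[377.5 176.4] [26.9 27.7] [539.   21.1  53. ] tool 24.2 42.4
[263.4 176.3] [26.5 26.9] [481.   87.3  53. ] tool 24.3 -45.7
[321.3 142.9] [28.5 28.8] [529.5  70.4  53. ] tool 49.6 -0.9
[260.9 109.5] [28.3 29.7] [519.1 121.5  53. ] tool 75.5 -46.2
[380.2 108.7] [28.5 29.1] [578.5  54.8  53. ] tool 76.1 43.1
-133.34348095190103 313.00487552739486
```

View pics/w3.png

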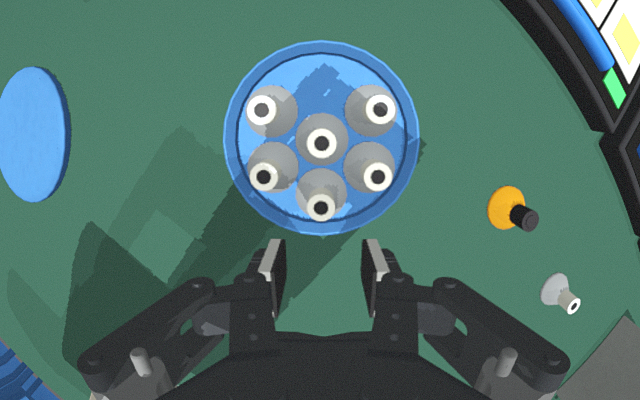

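The first cup stands in its place (neck at (320,207)), with the others undisturbed. Next, the second cup.

>>> {"fn": "step_arm", "kwargs": {"motion": [{"claw":45,"delta_pos":[-14.8,34.8,-5],"turn":0},{"claw":45,"delta_pos":[-14.8,34.8,-5],"turn":0},{"claw":45,"delta_pos":[-14.8,34.8,-5],"turn":0},{"claw":45,"delta_pos":[-14.8,34.8,-5],"turn":0},{"claw":45,"delta_pos":[-14.8,34.8,-5],"turn":0},{"claw":45,"delta_pos":[-14.8,34.8,-5],"turn":0},{"claw":45,"delta_pos":[-14.8,34.8,-5],"turn":0},{"claw":45,"delta_pos":[-14.8,34.8,-5],"turn":0}]}}

```text
clock: 6.75
eef_pos: [585.4, -252.1, 185.1]
tcp_rot: [-3.139, 0.001, 0.721]
contact_force: [1.4, -0.1, -0.1]
opening: 0.526
grasp_force: 0.0
```

>>> {"fn": "step_arm", "kwargs": {"motion": [{"claw":45,"delta_pos":[-14.8,34.8,-5],"turn":0},{"claw":45,"delta_pos":[0,0,0],"turn":0},{"claw":45,"delta_pos":[0,0,0],"turn":0},{"claw":45,"delta_pos":[0,0,0],"turn":0}]}}

```text
clock: 7.08
eef_pos: [596.7, -285.8, 189.8]
tcp_rot: [-3.139, 0.001, 0.72]
contact_force: [-0.2, 1.0, -0.3]
opening: 0.528
grasp_force: 0.0
```

```bash
python3 - <<'E'
from rig import *
from h import *
f=grab_frame("wrist");np.savez("w4.npz",**f);cv2.imwrite("pics/w4.png",f["img"][:,:,::-1])
s=sense();print(s["eef_pos"],s["tcp_rot"],s["opening"],s["clock"]);necks(f,50,s["tcp_rot"],s["eef_pos"])
E
```

```text
[ 596.72956492 -285.25322665  190.17125653] [-3.13884744e+00  8.52326592e-04  7.21031541e-01] 0.527897101361359 7.1333
[328.2 188.8] [19.6 20.4] [ 600.9 -286.7   50. ] tool 2.2 3.8
```

View pics/w4.png

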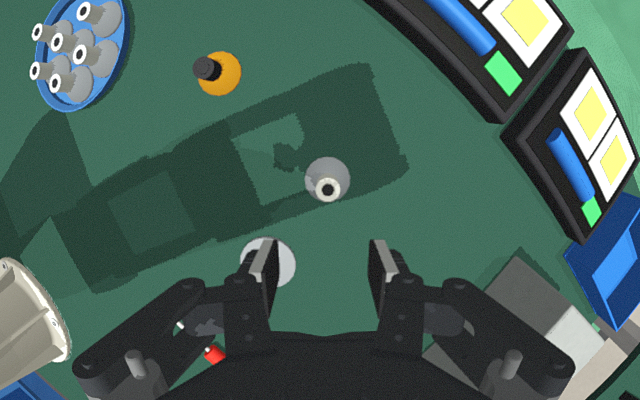

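The target neck at (328,189) is almost between the fingers; the wide black-neck cup is to the left, clear of the descent.

>>> {"fn": "step_arm", "kwargs": {"motion": [{"claw":45,"delta_pos":[2,3.5,25],"turn":0},{"claw":45,"delta_pos":[0,0,35],"turn":0},{"claw":45,"delta_pos":[0,0,35],"turn":0},{"claw":45,"delta_pos":[0,0,30],"turn":0},{"claw":45,"delta_pos":[0,0,17],"turn":0},{"claw":45,"delta_pos":[0,0,9],"turn":0},{"claw":45,"delta_pos":[0,0,0],"turn":0},{"claw":45,"delta_pos":[0,0,0],"turn":0}]}}

```text
clock: 7.8
eef_pos: [601.7, -287.0, 41.1]
tcp_rot: [-3.141, 0.0, 0.722]
contact_force: [-0.1, -0.6, 0.6]
opening: 0.53
grasp_force: 0.0
```

>>> {"fn": "step_arm", "kwargs": {"motion": [{"claw":18,"delta_pos":[0,0,0],"turn":0},{"claw":18,"delta_pos":[0,0,0],"turn":0},{"claw":18,"delta_pos":[0,0,0],"turn":0},{"claw":18,"delta_pos":[0,0,0],"turn":0},{"claw":18,"delta_pos":[0,0,0],"turn":0},{"claw":18,"delta_pos":[0,0,0],"turn":0}]}}

```text
clock: 8.3
eef_pos: [602.6, -288.0, 42.6]
tcp_rot: [3.139, -0.001, 0.721]
contact_force: [-0.6, 1.9, 6.5]
opening: 0.239
grasp_force: 39.1
```

>>> {"fn": "step_arm", "kwargs": {"motion": [{"claw":18,"delta_pos":[0,0,-10],"turn":0},{"claw":18,"delta_pos":[0,0,-20],"turn":0},{"claw":18,"delta_pos":[0,0,-30],"turn":0},{"claw":18,"delta_pos":[0,0,-30],"turn":0},{"claw":18,"delta_pos":[0,0,-20],"turn":0},{"claw":18,"delta_pos":[14.6,-35.2,0],"turn":0},{"claw":18,"delta_pos":[14.6,-35.2,0],"turn":0},{"claw":18,"delta_pos":[14.6,-35.2,0],"turn":0}]}}

```text
clock: 8.97
eef_pos: [564.4, -178.9, 152.2]
tcp_rot: [3.14, -0.001, 0.719]
contact_force: [0.2, 0.9, -0.0]
opening: 0.232
grasp_force: 39.5
```

>>> {"fn": "step_arm", "kwargs": {"motion": [{"claw":18,"delta_pos":[14.6,-35.2,0],"turn":0},{"claw":18,"delta_pos":[14.6,-35.2,0],"turn":0},{"claw":18,"delta_pos":[14.6,-35.2,0],"turn":0},{"claw":18,"delta_pos":[14.6,-35.2,0],"turn":0},{"claw":18,"delta_pos":[14.6,-35.2,0],"turn":0},{"claw":18,"delta_pos":[14.6,-35.2,0],"turn":0},{"claw":18,"delta_pos":[0,0,0],"turn":0},{"claw":18,"delta_pos":[0,0,0],"turn":0}]}}

```text
clock: 9.63
eef_pos: [490.8, 38.6, 151.7]
tcp_rot: [3.141, -0.001, 0.724]
contact_force: [0.4, -0.2, -0.3]
opening: 0.236
grasp_force: 39.5
```

```bash
python3 - <<'E'
from rig import *
from h import *
f=grab_frame("wrist");np.savez("w5.npz",**f);cv2.imwrite("pics/w5.png",f["img"][:,:,::-1])
s=sense();print(s["eef_pos"],s["tcp_rot"],s["opening"],s["clock"]);necks(f,53,s["tcp_rot"],s["eef_pos"])
print("held");necks(f,s["eef_pos"][2]+8,s["tcp_rot"],s["eef_pos"])
E
```

```text
[491.44813793  37.46596319 151.68057104] [ 3.14046193e+00 -9.75053774e-04  7.22826972e-01] 0.2388433963965263 9.6833
[323.2 269.9] [40.3 44. ] [447.3   0.8  53. ] tool -57.4 -1.7
[382.7 174. ] [26.7 27.8] [539.3  20.9  53. ] tool 24.9 44.0
[268.3 173.4] [26.5 27.4] [481.1  87.2  53. ] tool 25.1 -44.2
[326.9 140.1] [28.4 28.8] [529.8  70.3  53. ] tool 50.5 0.8
[385.9 106.6] [28.5 28.9] [578.7  54.6  53. ] tool 76.8 44.9
[266.4 106.5] [28.6 29.6] [519.3 121.4  53. ] tool 76.4 -44.5
held
[323.2 269.9] [40.3 44. ] [490.5  39.1 159.7] tool 0.4 -1.9
[382.7 174. ] [26.7 27.8] [540.2  50.  159.7] tool 44.9 22.8
[268.3 173.4] [26.5 27.4] [508.8  85.9 159.7] tool 45.0 -24.9
[326.9 140.1] [28.4 28.8] [535.1  76.7 159.7] tool 58.7 -0.6
[385.9 106.6] [28.5 28.9] [561.6  68.2 159.7] tool 72.9 23.3
[266.4 106.5] [28.6 29.6] [529.4 104.4 159.7] tool 72.7 -25.1
```

View pics/w5.png

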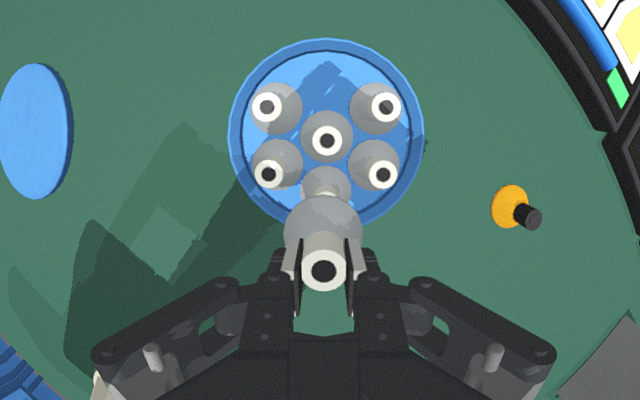

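>>> {"fn": "step_arm", "kwargs": {"motion": [{"claw":18,"delta_pos":[33.8,0.8,0],"turn":0},{"claw":18,"delta_pos":[33.8,0.8,0],"turn":0},{"claw":18,"delta_pos":[33.9,0.7,0],"turn":0},{"claw":18,"delta_pos":[0,0,0],"turn":0},{"claw":18,"delta_pos":[0,0,0],"turn":0},{"claw":18,"delta_pos":[0,0,10],"turn":0},{"claw":18,"delta_pos":[0,0,15],"turn":0},{"claw":18,"delta_pos":[0,0,15],"turn":0}]}}

```text
clock: 10.35
eef_pos: [568.3, 100.7, 110.1]
tcp_rot: [3.141, 0.0, 0.719]
contact_force: [0.2, 0.7, -0.8]
opening: 0.239
grasp_force: 39.5
```

```bash
python3 - <<'E'
from rig import *
import numpy as np
P=[]
for i in range(4):
    grab_frame("top"); s=sense();P.append(s["eef_pos"])
m=np.mean(P,0);d=m-[491.448,37.466,0];y=.7228
print(m,np.std(P,0),np.cos(y)*d[0]+np.sin(y)*d[1],np.sin(y)*d[0]-np.cos(y)*d[1],s["contact_force"])
E
```

```text
[567.05630231 100.72633384 108.8277233 ] [0.74136646 0.30540798 1.2892113 ] 98.548835666406 2.5714206698158435 [ 0.2940367  -0.37555186 -0.81432074]
```

```bash
python3 - <<'E'
from rig import *
from h import *
f=grab_frame("wrist");s=sense();necks(f,53,s["tcp_rot"],s["eef_pos"])
print("held");necks(f,s["eef_pos"][2]+8,s["tcp_rot"],s["eef_pos"]);print(s["eef_pos"])
a=cv2.resize(f["img"],None,fx=.6,fy=.6);g=grab_frame("scene");b=cv2.resize(g["img"][130:250,320:480],(512,384))
cv2.imwrite("pics/w6.png",cv2.vconcat([cv2.copyMakeBorder(a,0,0,0,512-384,0),b])[:590,:,::-1])
E
```

```text
[386.  251.6] [27.3 29.2] [579.9  54.8  53. ] tool -22.4 42.4
[255.9 252.3] [27.5 30.8] [520.2 121.8  53. ] tool -23.2 -47.3
held
[386.  251.6] [27.3 29.2] [593.5  86.7 119.1] tool 8.8 27.4
[255.9 252.3] [27.5 30.8] [554.5 130.4 119.1] tool 8.3 -31.2
[568.82508856 101.49332756 111.14244611]
```

View pics/w6.png

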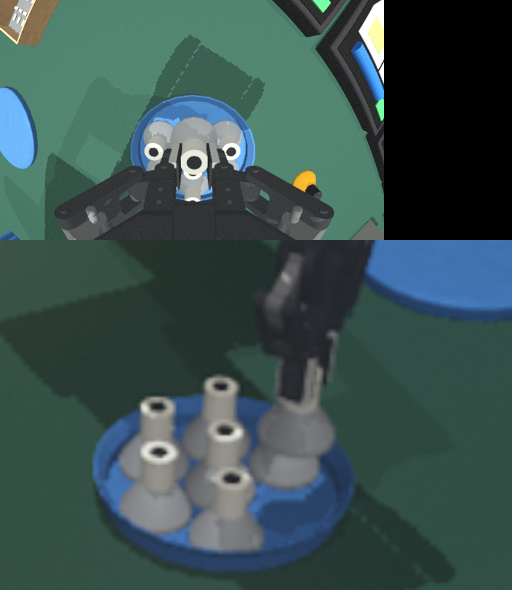

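The image shows the held cup over the empty place but about 2.5 mm short along tool x. I'll correct that and lower.

>>> {"fn": "step_arm", "kwargs": {"motion": [{"claw":18,"delta_pos":[2.5,-0.5,0],"turn":0},{"claw":18,"delta_pos":[0,0,15],"turn":0},{"claw":18,"delta_pos":[0,0,15],"turn":0},{"claw":18,"delta_pos":[0,0,12],"turn":0},{"claw":18,"delta_pos":[0,0,10],"turn":0},{"claw":18,"delta_pos":[0,0,6],"turn":0},{"claw":18,"delta_pos":[0,0,3],"turn":0},{"claw":18,"delta_pos":[0,0,0],"turn":0}]}}

```text
clock: 11.32
eef_pos: [570.3, 104.3, 49.3]
tcp_rot: [-3.141, 0.001, 0.721]
contact_force: [-0.2, -0.3, -0.1]
opening: 0.234
grasp_force: 39.5
```

>>> {"fn": "step_arm", "kwargs": {"motion": [{"claw":18,"delta_pos":[0,0,2],"turn":0},{"claw":18,"delta_pos":[0,0,2],"turn":0},{"claw":18,"delta_pos":[0,0,1],"turn":0},{"claw":18,"delta_pos":[0,0,0],"turn":0},{"claw":18,"delta_pos":[0,0,0],"turn":0}]}}

```text
clock: 11.73
eef_pos: [570.9, 104.5, 45.6]
tcp_rot: [3.141, -0.001, 0.721]
contact_force: [-1.7, 0.4, 4.6]
opening: 0.233
grasp_force: 40.0
```

>>> {"fn": "step_arm", "kwargs": {"motion": [{"claw":34,"delta_pos":[0,0,0],"turn":0},{"claw":38,"delta_pos":[0,0,0],"turn":0},{"claw":38,"delta_pos":[0,0,0],"turn":0},{"claw":38,"delta_pos":[0,0,-15],"turn":0},{"claw":38,"delta_pos":[0,0,-30],"turn":0},{"claw":38,"delta_pos":[0,0,-40],"turn":0},{"claw":38,"delta_pos":[0,0,-30],"turn":0},{"claw":38,"delta_pos":[-35,0,-10],"turn":0}]}}

```text
clock: 12.4
eef_pos: [550.7, 83.8, 175.1]
tcp_rot: [3.136, -0.01, 0.722]
contact_force: [1.0, 0.4, 2.2]
opening: 0.443
grasp_force: 0.0
```

>>> {"fn": "step_arm", "kwargs": {"motion": [{"claw":38,"delta_pos":[-35,0,0],"turn":0},{"claw":38,"delta_pos":[-35,0,0],"turn":0},{"claw":38,"delta_pos":[0,0,0],"turn":0},{"claw":38,"delta_pos":[0,0,0],"turn":0}]}}

```text
clock: 12.73
eef_pos: [490.4, 34.1, 170.0]
tcp_rot: [-3.142, 0.0, 0.719]
contact_force: [0.5, -0.3, -0.3]
opening: 0.441
grasp_force: 0.0
```

```bash
python3 - <<'E'
from rig import *
from h import *
f=grab_frame("wrist");s=sense();print(s["contact_force"],s["clock"]);necks(f,53,s["tcp_rot"],s["eef_pos"])
g=grab_frame("scene");b=cv2.resize(g["img"][140:240,320:460],(560,400),interpolation=2)
cv2.imwrite("pics/w7.png",cv2.hconcat([cv2.resize(f["img"][20:260,180:480],(0,0),fx=.75,fy=1)[:240],cv2.resize(b,(336,240))])[:,:,::-1])
E
```

```text
[0.02380005 0.42888101 0.5661589 ] 12.7833
[628.9 392.7] [16.6 25.5] [ 622.2 -897.5   53. ] tool -516.3 787.0
[321.6 194.4] [24.6 25.3] [491.7  37.8  53. ] tool 2.1 -2.4
[374.9 165.4] [25.4 26. ] [539.3  21.1  53. ] tool 26.9 41.6
[268.2 165.3] [25.2 25.3] [481.3  87.4  53. ] tool 26.9 -46.5
[322.2 134. ] [26.6 26.9] [529.8  70.6  53. ] tool 52.3 -1.9
[377.1 102.2] [26.7 27.1] [578.9  54.9  53. ] tool 78.9 42.3
[266.  103.2] [26.4 27.9] [519.4 121.7  53. ] tool 78.1 -47.2
[323.   69.5] [26.7 27.9] [569.7 104.7  53. ] tool 104.8 -1.3
```

View pics/w7.png

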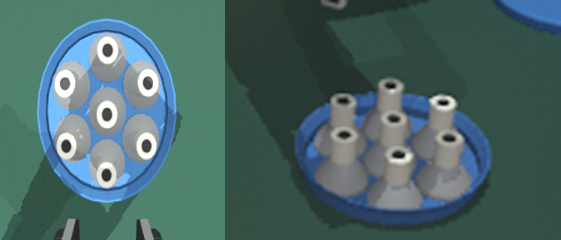

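The image shows six cups around one, all standing flat with their necks level and the gripper clear, so I'm handing it in.

```bash
python3 -c "
from rig import *
print(sign_off())"
```

```text
the job is handed in; nothing more can be done
None
```

Both loose silver cups with white necks now stand mouth down in the two empty places of the tin, six around one, and the job was handed in at about 13 s; the sign-off gave no verdict.

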